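# Free the night wedge and open the ward desk's hatch

### The job

Open the ward desk's hatch for the day: first ease the wooden wedge out from between the sliding sash and the sill lip and lay it flat in the empty wide bay of the blue pen tray, and slide the sash open as far as it goes. The wedge sits tight, and a straight pull lifts the sash off its running rail, so work the wedge loose with small pulls from side to side, a little further out each time, and keep the sash down. Leave everything else on the counter where it is.

Things in the scene. Friction and masses are not known exactly. Their poses are not given: they have to be found in the camera images.
- window: White framed hatch standing on the counter at the robot's right, 520 mm long, 400 mm tall. Origin: under the frame, mid-length, in the sash's middle plane. x along the track, the way the sash opens; y level, to the staff (robot) side; z up. Sill floor at z 30 mm. Near end post 30 mm wide at x -245 mm, out to y 15 mm; head bar out to y 22 mm
- lip_top (a point): Middle of the top inner edge of the springy lip that stands up along the staff side of the sill: z 65 mm, y 28 mm in the window's frame, lip 8 mm thick, axes as the window's. It presses the wedge on the sash's face (y 18 mm) with about 35 N, 26 N at the last; the gap narrows downwards as the wedge does. The lip follows in by 3.5 mm, so the wedge is loose once it is up about 20 mm
- sash (a joint): Sliding sash, 270 x 36 x 326 mm, 0.7 kg; metres opened: 0 shut, 0.18 fully open at its stop; about 4 N moves it when the wedge is out; it may shift some mm while the wedge is rocked. Face at y 18 mm in the window's frame; bottom rail z 34 to 94 mm; the clear pane above it lies 15 mm behind the face
- sash_lift (a joint): How far the sash has been lifted, metres: 0 sitting on its running rail, which stands 4 mm high; it falls back by its own weight; the head of the frame stops it at 0.012
- sash_handle (a point): Middle of the sash's handle: an upright dark steel bar, 12 mm round, 120 mm long (130 to 250 mm above the counter), standing 35 mm off the face of the sash on the staff side. Axes as the window's; moves with the sash
- wedge_mid (a point): Centre of the oak wedge with red butt, 120 long, 36 wide, 5 mm thick at the thin end, 25 at the butt, 60 g. It starts upright, thin end down, its lowest 29 mm jammed between sash and lip. z from thin end to butt (-60 to 60 mm), x across the width (+-18), y through the thickness: flat face on the sash y -7.5, sloping face on the lip y -2.5 (thin end) to 17.5 mm (butt)
- tray_bay (a point): Middle of the inner floor, 4 mm above the counter, of the empty wide bay of a loose blue pen tray. The bay is 242 mm long (x) and 105 mm wide (y), outer walls 28 mm and divider 22 mm above the counter; the pens lie in the narrow bay on the +y side. Tray 250 x 165 x 28 mm, 0.6 kg
- mug: White mug, 82 mm wide, 95 mm tall, handle at +y; bystander. Origin under its centre
- stapler: Red and black stapler, 150 x 38 x 62 mm, lying along x; bystander. Origin under its centre
- sanitizer: Clear pump bottle with a green band, 70 mm wide, 195 mm tall; bystander. Origin under its centre
- stamp: Rubber stamp with a wooden knob, 62 x 32 x 80 mm; bystander. Origin under its centre
- tape: Grey tape dispenser, 135 x 52 x 96 mm; bystander. Origin under its centre
There are look-alikes about, which are no part of the job. Of the things like the part that bears wedge_mid, leave any that is pink; of the rest the larger one is meant.

How it is judged (in metres and radians):
On the way, in this order (a step that is already met when the one before it is completed fails the run):
1. the wedge is out of the gap, above the lip, with the sash still closed and down on its rail (z of wedge_mid in the frame of window above 0.128 m and value of joint sash below 0.04 m and value of joint sash_lift below 0.003 m), for 0.1 s.
2. the wedge lies flat in the wide bay of the tray (x of wedge_mid in the frame of tray_bay between -0.08 and 0.08 m and y of wedge_mid in the frame of tray_bay between -0.04 and 0.04 m and z of wedge_mid in the frame of tray_bay below 0.022 m and angle between wedge_mid's own z axis and vertical between 1.3 and 1.84 rad and angle between the z axis of wedge_mid and the x axis of tray_bay, either way round below 0.75 rad), for 0.2 s.
At the end, for the whole second after the job is handed in: The sash is open to within 15 mm of its stop and down on its rail; the wedge lies flat on the floor of the tray's wide bay, roughly along it, on any of its faces (centre less than 22 mm above the floor, within about 15 degrees of level); the tray stands within 40 mm of where it was (all of step 2 and value of joint sash above 0.165 m and value of joint sash_lift below 0.003 m and distance of tray_bay from where it was at the start of the episode below 0.04 m); the robot touches nothing.
It fails at once if the sash is lifted more than 4 mm, clear of its running rail (value of joint sash_lift above 0.004 m).
It fails at once if the sash is forced open more than 40 mm with the wedge still in the gap (value of joint sash above 0.04 m and z of wedge_mid in the frame of window below 0.125 m and y of wedge_mid in the frame of window below 0.045 m).
It fails at once if another thing on the counter is moved more than 30 mm (distance of any of mug, stapler, sanitizer, stamp, tape from where it was at the start of the episode above 0.03 m).
It also fails if it takes over 72 s, if anything falls off the work surface, if the arm or the gripper's body presses on something with over 40 N, if the wrist force passes 120 N, or if a joint passes its speed limit or range.

### The arm

A 6-joint arm with a two-finger parallel gripper is mounted at the origin on the work surface. World frame = base frame: x ahead of the robot, y to its left, z up, the work surface at z = 0. Lengths are in mm, angles in rad, forces in N, time in s.
With the tool pointing down it reaches from about 300 to 750 mm from the base axis. Payload 8.5 kg.
Tool frame: the origin (TCP) lies on the mounting face of the last link; the fingertips stand env.tip_extent ahead of it and the grasp point (between the pads) lies 147 mm ahead of it (env.tip_extent is the distance from the TCP to the fingertips, in mm); y points along the fingers, x is the direction in which the jaws open and shut, and the axes are right-handed (so a half turn about y gives the same grasp; the last joint's range is limited). The gripper opens to 88 mm and grips with 3 to 60 N. Pads are 18 mm wide; open, the fingers measure 123 mm over their backs; the gripper's body (75 mm by 187 mm) begins 45 mm behind the grasp point.
Start: joints at [-1.324, 0.381, 1.297, -0, 1.464, -0.215], TCP at [245.05, -492.374, 404.748] pointing down, gripper open.
Joint ranges: [-3.11, 3.11], [-0.89, 2.33], [0.22, 2.48], [-1.42, 4.56], [0.17, 2.85], [-2.88, 2.88]. Speed limits (rad/s): [2.39, 2.39, 3.14, 3.14, 3.14, 3.14].

### API

Orientations are given as a unit quaternion [w, x, y, z].
In Python, from bench import env gives the robot as it stands. Calls block until the motion is done:
- env.reach(position, orientation): joint-space move of the TCP to a pose.
- env.line_to(position, attitude=None, speed=150, until_force=None): straight line of the TCP; attitude=None keeps the orientation; speed is the mean speed in mm/s. With until_force (N) it stops when the force on the tool has changed by that much, and returns True; else False.
- env.move_joints(angles): joint-space move.
- env.grip(opening): finger opening in mm; the grip force is fixed at half the most; returns when the fingers have stopped.
- env.hold(seconds).
- env.solve_ik(position, orientation): joint angles nearest the present ones, or None.
- env.read_state(): the state.
- env.capture(name): name is "side" or "top" or "wrist"; returns the picture (384x512x3 uint8, red, green, blue); there is no depth.
- env.calibration(name): a dict with "fovy" (degrees; the focal length in pixels is half the picture's height over the tangent of half this angle, whatever the lens; pixels are square), "cx", "cy" (the principal point, pixels), "xyz" and "attitude" of the camera in the world; the wrist camera has in their place "mount" (4x4, takes a point from camera to tool coordinates, whose origin is the TCP and whose axes are the tool frame's). Camera axes: x right, y up, looking along -z (the intrinsics and any distortion apply to the point x, -y, -z); pixel columns grow to the right and rows downward; lengths in mm; the calibration is good to about 2 mm. A picture is of the moment at which its call begins: read the wrist's pose just before it. calibration takes no time and is no camera call.
A pose or a line that the arm cannot do raises env.IKError and nothing moves.
- env.finish_job(): hands the job in, once; it reports no verdict.
The state is a dict: "t": time; "joints": joint angles; "qd": joint speeds; "tau": joint torques, N m; "tcp_pos": TCP position; "eef_rot": TCP orientation; "force": force on the tool from outside, world axes, zero at the start; "torque": the same for the moment, N m; "finger_gap": finger opening in mm.
Only numpy, scipy, OpenCV 4.12 (cv2) and the standard library are available. Lean on these libraries where they do the work, as an engineer would, in place of code of your own. Each camera call takes 0.05 s, during which the arm holds its last target.

## Working session

There is one attempt and no reset: what is moved stays moved. The work goes in short steps, each a Python script; the robot and the scene stay as the last script left them, time stands still between calls to the robot, and variables do not carry over. Pictures are saved under pics/ and viewed, and the job is handed in when it is done.

```bash
ls; mkdir -p pics; python3 - <<'E'
from bench import env
import cv2
for n in ["side","top","wrist"]:
    c=env.calibration(n); print(n,c)
    s=env.read_state() if n=="wrist" else None
    cv2.imwrite(f"pics/{n}0.png",cv2.cvtColor(env.capture(n),cv2.COLOR_RGB2BGR))
print(env.read_state(), env.tip_extent)
E
```

```text
pics
side {'fovy': 47.523771673689886, 'cx': 250.63969517473666, 'cy': 194.8136652124637, 'xyz': array([ 81.62885575, 966.82216696, 901.5180935 ]), 'attitude': array([-0.20058759, -0.0928514 ,  0.44913144,  0.8656929 ])}
top {'fovy': 57.86199432991702, 'cx': 253.03821191822513, 'cy': 197.7143224605212, 'xyz': array([ 433.80422343,  -22.65019628, 1525.56139869]), 'attitude': array([-0.69939912, -0.03245181,  0.03340827,  0.7132122 ])}
wrist {'fovy': 62.31407247554495, 'cx': 257.15882631866657, 'cy': 196.72633834723328, 'mount': array([[ 9.99998378e-01,  1.44087827e-03, -1.08063240e-03,
         2.04413771e-01],
       [-1.45755078e-03,  2.94954157e-01, -9.55510294e-01,
         2.09763855e+01],
       [-1.05803700e-03,  9.55510319e-01,  2.94955778e-01,
         7.55910560e+01],
       [ 0.00000000e+00,  0.00000000e+00,  0.00000000e+00,
         1.00000000e+00]])}
{'t': 0.15, 'joints': array([-1.32426687e+00,  3.81061190e-01,  1.29800134e+00, -9.65966283e-06,
        1.46362093e+00, -2.15296825e-01]), 'qd': array([-0.00036198, -0.00039021, -0.00175406,  0.00207572,  0.00028816,
        0.00111989]), 'tau': array([ 3.13102304e-03, -4.38080084e+01, -2.24614692e+01,  7.14003411e-02,
        3.43322475e-02, -9.38429571e-05]), 'tcp_pos': array([ 245.06319121, -492.35638153,  404.29757576]), 'eef_rot': array([ 0.60142824, -0.6008963 ,  0.37257457, -0.37201599]), 'force': array([0.17129596, 0.41130307, 0.5253138 ]), 'torque': array([-0.02569204, -0.01194901,  0.03524681]), 'finger_gap': 88.32873072824482} 166.0
```

View pics/side0.png

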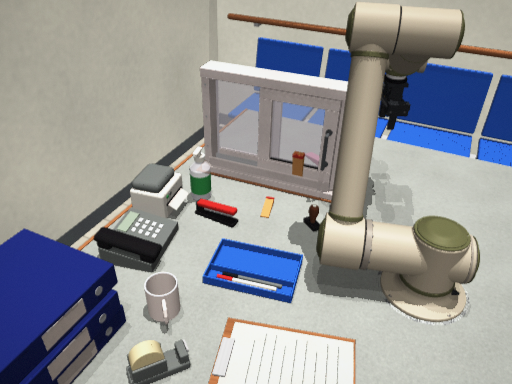

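View pics/top0.png

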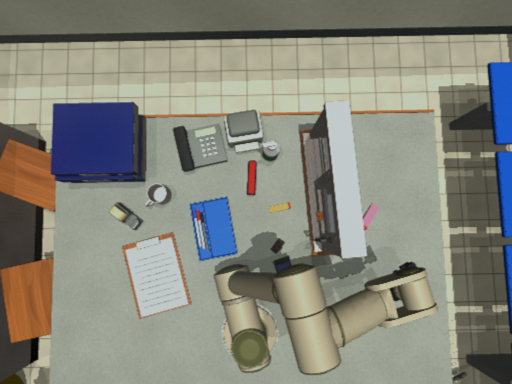

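View pics/wrist0.png

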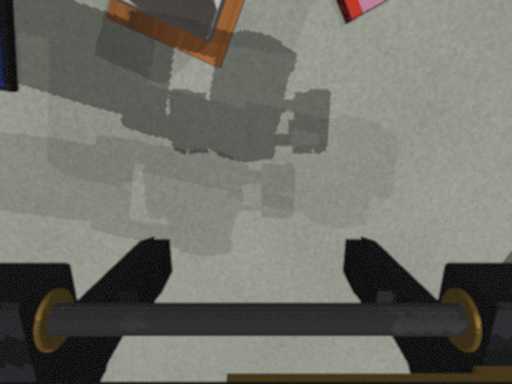

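```bash
python3 - <<'E'
import cv2
a=cv2.imread("pics/side0.png"); cv2.imwrite("pics/side0c.png",cv2.resize(a[50:250,190:390],None,fx=3,fy=3,interpolation=cv2.INTER_CUBIC))
a=cv2.imread("pics/top0.png"); cv2.imwrite("pics/top0c.png",cv2.resize(a[90:280,180:400],None,fx=3,fy=3,interpolation=cv2.INTER_CUBIC))
E
```

```text
(no output)
```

View pics/side0c.png

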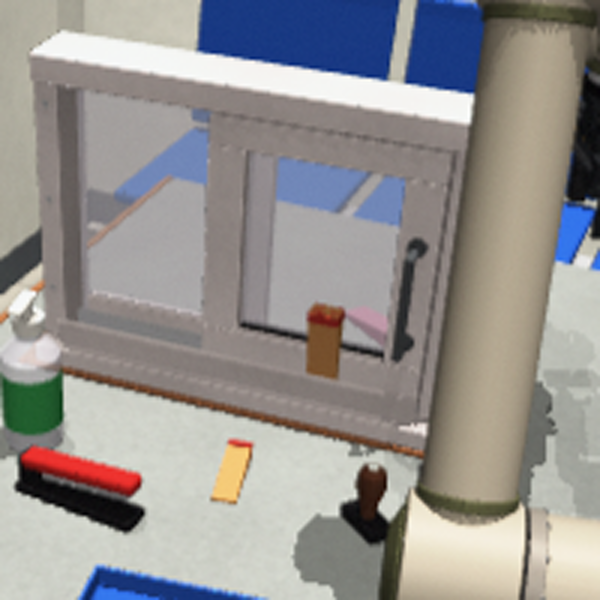

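View pics/top0c.png

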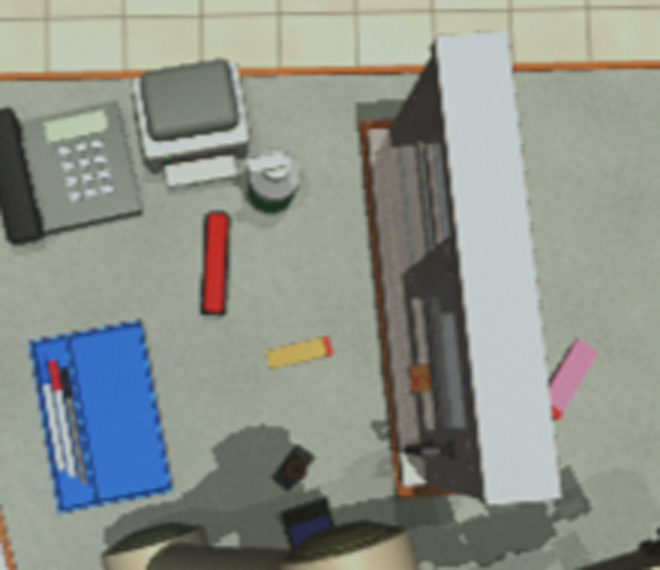

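```bash
cat > h.py <<'E'
import numpy as np, cv2
from scipy.spatial.transform import Rotation as R
from bench import env
def q2R(q): return R.from_quat([q[1],q[2],q[3],q[0]]).as_matrix()
def R2q(M):
    q=R.from_matrix(M).as_quat(); return np.array([q[3],q[0],q[1],q[2]])
def ray(n,uv,st=None):
    c=env.calibration(n); f=192/np.tan(np.radians(c["fovy"])/2)
    d=np.array([(uv[0]-c["cx"])/f,-(uv[1]-c["cy"])/f,-1.0])
    if n=="wrist":
        M=c["mount"]; Rt=q2R(st["eef_rot"])
        return st["tcp_pos"]+Rt@M[:3,3], Rt@M[:3,:3]@d
    return c["xyz"], q2R(c["attitude"])@d
def onz(n,uv,z,st=None):
    o,d=ray(n,uv,st); return o+d*(z-o[2])/d[2]
def tri(rs):
    A=np.zeros((3,3));b=np.zeros(3)
    for o,d in rs:
        d=d/np.linalg.norm(d);P=np.eye(3)-np.outer(d,d);A+=P;b+=P@o
    p=np.linalg.solve(A,b)
    return p,[np.linalg.norm(np.cross(p-o,d/np.linalg.norm(d))) for o,d in rs]
def proj(n,p,st=None):
    c=env.calibration(n); f=192/np.tan(np.radians(c["fovy"])/2)
    if n=="wrist":
        M=c["mount"]; Rt=q2R(st["eef_rot"]); q=(Rt@M[:3,:3]).T@(np.asarray(p)-st["tcp_pos"]-Rt@M[:3,3])
    else: q=q2R(c["attitude"]).T@(np.asarray(p)-c["xyz"])
    return np.array([c["cx"]-f*q[0]/q[2], c["cy"]+f*q[1]/q[2]])
def snap(n,name,crop=None,k=1):
    st=env.read_state(); im=env.capture(n); b=cv2.cvtColor(im,cv2.COLOR_RGB2BGR)
    cv2.imwrite(f"pics/{name}.png",b); return st,b
E
python3 - <<'E'
from h import *
im=cv2.imread("pics/top0.png"); hsv=cv2.cvtColor(im,cv2.COLOR_BGR2HSV)
def biggest(m,k=1):
    cs,_=cv2.findContours(m,cv2.RETR_EXTERNAL,cv2.CHAIN_APPROX_NONE); return sorted(cs,key=cv2.contourArea)[-k:]
m=cv2.inRange(hsv,(0,0,175),(180,60,255)); m[:, :310]=0; m[:,380:]=0; m[:95]=0;m[262:]=0
c=biggest(m)[0]; r=cv2.minAreaRect(c); b=cv2.boxPoints(r); print("bar",r); P=np.array([onz("top",q,400) for q in b]); print(P.round(1), [np.linalg.norm(P[i]-P[i-1]).round(1) for i in range(4)], P.mean(0).round(1))
m=cv2.inRange(hsv,(100,120,60),(130,255,255)); m[:190]=0;m[270:]=0;m[:,:180]=0;m[:,245:]=0
m=cv2.morphologyEx(m,cv2.MORPH_CLOSE,np.ones((9,9)))
c=biggest(m)[0]; r=cv2.minAreaRect(c); b=cv2.boxPoints(r); print("tray",r); P=np.array([onz("top",q,28) for q in b]); print(P.round(1), [np.linalg.norm(P[i]-P[i-1]).round(1) for i in range(4)], P.mean(0).round(1))
for n in("top","side"):
    im=cv2.imread(f"pics/{n}0.png"); h=cv2.cvtColor(im,cv2.COLOR_BGR2HSV)
    m=cv2.inRange(h,(2,130,70),(22,255,255)); 
    k,l,s,ce=cv2.connectedComponentsWithStats(m)
    for i in range(1,k):
        if s[i,4]>12: print(n,s[i],ce[i].round(1))
    z=(315,200,30,40) if n=="top" else (285,140,30,40)
    x,y,w,hh=z; cv2.imwrite(f"pics/w_{n}.png",cv2.resize(im[y:y+hh,x:x+w],None,fx=14,fy=14,interpolation=cv2.INTER_NEAREST))
E
```

```text
bar ((344.5, 176.0), (162.0, 69.0), 90.0)
[[ 880.5 -222.6  400. ]
 [ 876.  -453.5  400. ]
 [ 340.3 -425.   400. ]
 [ 344.7 -203.9  400. ]] [np.float64(536.1), np.float64(231.0), np.float64(536.4), np.float64(221.1)] [ 610.4 -326.3  400. ]
tray ((212.85198974609375, 228.43600463867188), (57.86943817138672, 38.192039489746094), 79.69515228271484)
[[554.5 251.7  28. ]
 [581.   88.9  28. ]
 [336.2  47.8  28. ]
 [310.5 208.2  28. ]] [np.float64(247.9), np.float64(164.9), np.float64(248.3), np.float64(162.4)] [445.5 149.2  28. ]
top [351 110  83   4 184] [392.5 111.2]
top [260 112  61   3 130] [290.9 113.3]
top [144 114  83   3 143] [186.  115.2]
top [300 130  10  23  41] [302.9 136.8]
top [   0  139   55   72 2916] [ 27.1 174.5]
top [287 202   4   6  15] [288.3 204.7]
top [317 212   7   9  54] [319.7 215.8]
top [159 233  32  71 145] [176.2 259.1]
top [311 236   8  20  41] [313.3 249.1]
top [123 243  13  16  54] [128.1 247.3]
top [320 252   9   3  15] [323.9 253.4]
top [   0  258   53   85 3567] [ 27.8 298.9]
side [228  14 119  20 544] [287.9  23.8]
side [459  45  53  13 287] [485.1  51. ]
side [293 152  12  24 225] [297.8 163.3]
side [174 155  19  16  38] [182.5 162.2]
side [211 173 120  30 175] [273.7 187.9]
side [261 197  13  21 122] [267.7 206.8]
side [105 205  27  23  75] [117.2 216.9]
side [ 78 236  16  14  48] [ 85.8 243.2]
side [223 318 132  66 398] [280.1 332.9]
side [209 375  10   9  66] [213.3 379.4]
```

View pics/w_top.png

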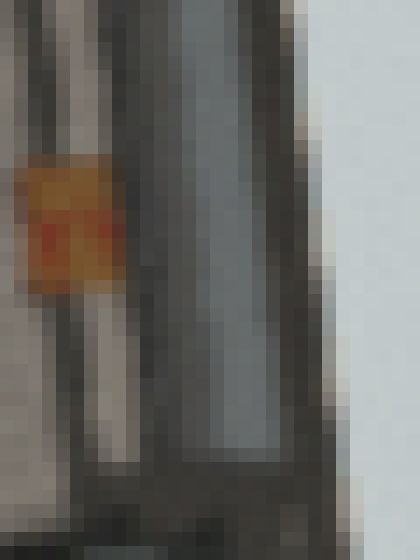

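View pics/w_side.png

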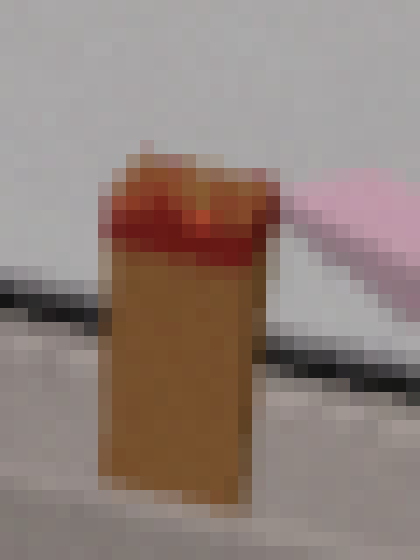

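```bash
python3 - <<'E'
from h import *
P=np.array([onz("top",(180+u/3-.33,90+v/3-.33),400) for u,v in [(437,38),(508,35),(558,497),(485,502)]])
print(P.round(1),P.mean(0).round(1),[np.linalg.norm(P[i]-P[i-1]).round(1) for i in range(4)])
for a,b in((3,0),(2,1)): d=P[b]-P[a]; print(np.degrees(np.arctan2(d[1],d[0])))
p,e=tri([ray("top",(319.9,215.8)),ray("side",(298.5,154))]); print("butt",p,e)
print("handle top z250",onz("top",(180+430/3,90+450/3),250), "side mid", ray("side",(327,149)))
import numpy as np
# brown sill strip on counter
for uv in [(303,132),(314,252)]: print(onz("top",uv,5).round(1))
E
```

```text
[[ 854.2 -272.9  400. ]
 [ 856.1 -352.1  400. ]
 [ 346.4 -382.5  400. ]
 [ 342.7 -304.3  400. ]] [ 599.9 -328.   400. ] [np.float64(512.4), np.float64(79.2), np.float64(510.5), np.float64(78.3)]
3.5091111624554103
3.4104944154648402
butt [ 483.95023976 -289.79984148  148.18252846] [np.float64(1.4563502113489404), np.float64(1.4563502113487958)]
handle top z250 [ 393.11129508 -278.82962628  250.        ] side mid (array([ 81.62885575, 966.82216696, 901.5180935 ]), array([ 0.21067801, -0.86999947, -0.49031595]))
[ 866.9 -255.5    5. ]
[ 334.5 -285.6    5. ]
```

```bash
cat >> h.py <<'E'
YAW=np.radians(3.45); W0=np.array([599.8,-310.6,0.])
RW=R.from_euler('z',YAW).as_matrix()
def w2b(p): return W0+RW@np.asarray(p,float)
def b2w(p): return RW.T@(np.asarray(p,float)-W0)
def att(tilt=0.,rock=0.,flip=-1):
    # fingers along -Yw tilted down by tilt; jaws along Xw; rock about window y
    y=np.array([0,-np.cos(tilt),-np.sin(tilt)]); x=np.array([flip,0,0.]); z=np.cross(x,y)
    M=np.stack([x,y,z],1)
    return RW@R.from_euler('y',rock).as_matrix()@M
def tcp(g,M): return np.asarray(g)-147*M[:,1]
E
python3 - <<'E'
from h import *
for flip in(-1,1):
  for t in (0,.2,.4,.7):
    M=att(t,0,flip); 
    for g in [(-116,110,140),(-116,31,138),(-116,31,180)]:
        p=tcp(w2b(g),M); j=env.solve_ik(p,R2q(M)); print(flip,t,g,p.round(),None if j is None else np.round(j,2))
E
```

```text
-1 0 (-116, 110, 140) [469. -61. 140.] [-0.21  0.81  1.88  4.47  1.46 -2.01]
-1 0 (-116, 31, 138) [ 473. -140.  138.] [-0.37  0.82  1.86  4.32  1.38 -2.  ]
-1 0 (-116, 31, 180) [ 473. -140.  180.] [-0.37  0.73  1.85  4.34  1.35 -2.09]
-1 0.2 (-116, 110, 140) [469. -64. 169.] None
-1 0.2 (-116, 31, 138) [ 473. -143.  167.] [-0.38  0.72  1.85  4.45  1.17 -2.13]
-1 0.2 (-116, 31, 180) [ 473. -143.  209.] [-0.38  0.63  1.83  4.49  1.14 -2.25]
-1 0.4 (-116, 110, 140) [469. -73. 197.] None
-1 0.4 (-116, 31, 138) [ 474. -151.  195.] None
-1 0.4 (-116, 31, 180) [ 474. -151.  237.] None
-1 0.7 (-116, 110, 140) [471. -96. 235.] [-0.32  0.51  1.8  -1.18  0.87 -2.69]
-1 0.7 (-116, 31, 138) [ 475. -174.  233.] [-0.47  0.53  1.75 -1.23  0.77 -2.78]
-1 0.7 (-116, 31, 180) [ 475. -174.  275.] None
1 0 (-116, 110, 140) [469. -61. 140.] [-0.21  0.81  1.88  4.47  1.46  1.13]
1 0 (-116, 31, 138) [ 473. -140.  138.] [-0.37  0.82  1.86  4.32  1.38  1.14]
1 0 (-116, 31, 180) [ 473. -140.  180.] [-0.37  0.73  1.85  4.34  1.35  1.05]
1 0.2 (-116, 110, 140) [469. -64. 169.] None
1 0.2 (-116, 31, 138) [ 473. -143.  167.] [-0.38  0.72  1.85  4.45  1.17  1.01]
1 0.2 (-116, 31, 180) [ 473. -143.  209.] [-0.38  0.63  1.83  4.49  1.14  0.89]
1 0.4 (-116, 110, 140) [469. -73. 197.] None
1 0.4 (-116, 31, 138) [ 474. -151.  195.] None
1 0.4 (-116, 31, 180) [ 474. -151.  237.] None
1 0.7 (-116, 110, 140) [471. -96. 235.] [-0.32  0.51  1.8  -1.18  0.87  0.45]
1 0.7 (-116, 31, 138) [ 475. -174.  233.] [-0.47  0.53  1.75 -1.23  0.77  0.37]
1 0.7 (-116, 31, 180) [ 475. -174.  275.] [-0.47  0.46  1.71 -1.13  0.82  0.22]
```

```bash
python3 - <<'E'
from h import *
s=env.read_state(); 
print("stamp",onz("top",(180+293/3,90+467/3),70).round(), tri([ray("top",(180+293/3,90+467/3)),ray("side",(190+371/3,50+480/3))]))
print("stapler",onz("top",(251,178),55).round(),"sanit",onz("top",(270,151),150).round(), "yellow",onz("top",(279,208),8).round())
M=q2R(s["eef_rot"]); print(M.round(3))
j0=s["joints"]
for r,z in[(330,600),(330,650),(350,600),(380,600)]:
    a=j0[0]; u=np.array([np.cos(a),np.sin(a)]);
    j=env.solve_ik([u[0]*r,u[1]*r,z],s["eef_rot"]); print(r,z,None if j is None else j.round(2))
M=att(0)
for g in [(-116,110,450),(-116,110,400),(-116,110,300),(-116,80,400),(-116,80,300)]:
    j=env.solve_ik(tcp(w2b(g),M),R2q(M)); print(g,None if j is None else j.round(2))
E
```

```text
stamp [ 368. -124.   70.] (array([ 364.71265749, -125.9384797 ,   58.34835661]), [np.float64(2.5876563765905596), np.float64(2.5876563765906297)])
stapler [656. -19.  55.] sanit [750. -98. 150.] yellow [ 528. -139.    8.]
[[ 0.446 -0.     0.895]
 [-0.895  0.001  0.446]
 [-0.001 -1.     0.   ]]
330 600 [-1.69 -0.11  1.34 -0.    1.91 -0.58]
330 650 [-1.69 -0.09  1.19 -0.    2.05 -0.58]
350 600 [-1.67 -0.07  1.3  -0.    1.91 -0.56]
380 600 [-1.64 -0.01  1.25 -0.    1.9  -0.53]
(-116, 110, 450) None
(-116, 110, 400) None
(-116, 110, 300) [-0.21  0.48  1.8   4.54  1.37 -2.42]
(-116, 80, 400) None
(-116, 80, 300) [-0.27  0.48  1.79  4.49  1.32 -2.41]
```

```bash
python3 - <<'E'
from h import *
s=env.read_state(); j0=s["joints"].copy()
a=j0[0];u=np.array([np.cos(a),np.sin(a)])
j=env.solve_ik([u[0]*380,u[1]*380,600],s["eef_rot"]); j[0]=j0[0]; 
env.move_joints(j)
j[0]=-0.35; j[3]=0.; env.move_joints(j)
s,_=snap("side","side1"); print(s["t"],s["tcp_pos"].round())
M=att(0); jj=env.solve_ik(tcp(w2b((-116,105,290)),M),R2q(M)); print(jj)
j2=j.copy(); j2[3:]=jj[3:]; env.move_joints(j2)
s,_=snap("side","side2"); print(s["t"],s["tcp_pos"].round())
E
```

```text
2.5083 [380. -14. 600.]
[-0.21740417  0.5000235   1.80469095  4.5237844   1.36585568 -2.38822315]
6.3083 [363. -93. 704.]
```

View pics/side2.png

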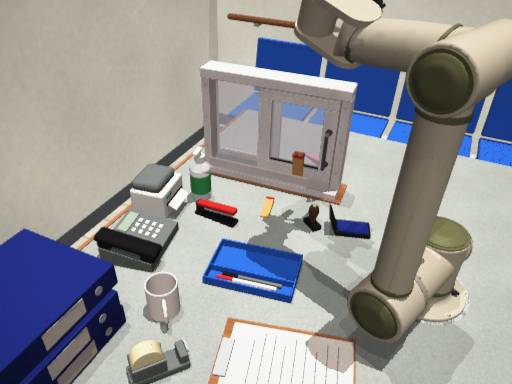

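```bash
python3 - <<'E'
from h import *
M=att(0); p=tcp(w2b((-116,105,290)),M); env.move_joints(env.solve_ik(p,R2q(M)))
s,_=snap("side","side3"); s,_=snap("wrist","wr3"); print(s["t"],s["tcp_pos"].round(),s["joints"].round(3))
np.save("st3.npy",s,allow_pickle=True)
E
```

```text
8.1333 [469. -66. 291.] [-0.218  0.499  1.804  4.524  1.366 -2.388]
```

View pics/side3.png

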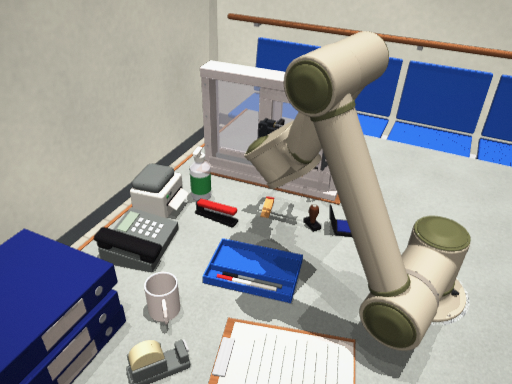

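View pics/wr3.png

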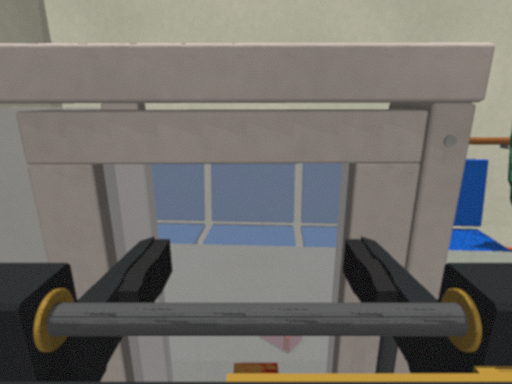

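```bash
python3 - <<'E'
from h import *
M=att(0); env.line_to(tcp(w2b((-116,105,150)),M),R2q(M),speed=120)
s,_=snap("side","side4"); s,_=snap("wrist","wr4"); print(s["t"],s["tcp_pos"].round(1),s["force"])
np.save("st4.npy",s,allow_pickle=True)
print([ (k,proj("wrist",w2b(p),s).round(1)) for k,p in dict(b1=(-134,43,156),b2=(-98,43,156),b3=(-134,18,156),b4=(-98,18,156)).items()])
E
```

```text
9.55 [468.9 -66.  150.6] [-0.9934891  -0.09582217  0.50161219]
[('b1', array([284.8, 215. ])), ('b2', array([227.9, 215.1])), ('b3', array([281.8, 202.8])), ('b4', array([230.9, 202.8]))]
```

View pics/side4.png

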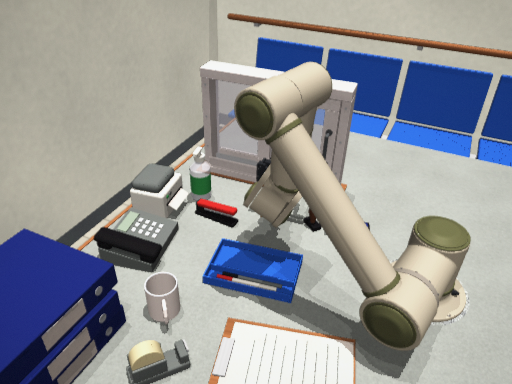

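View pics/wr4.png

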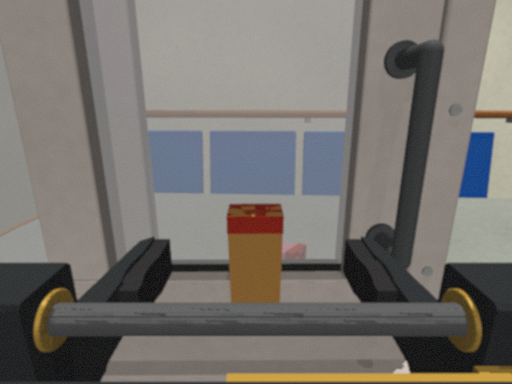

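```bash
python3 - <<'E'
from h import *
im=cv2.imread("pics/wr4.png"); s=np.load("st4.npy",allow_pickle=True).item()
g=cv2.cvtColor(im,cv2.COLOR_BGR2HSV)
print("row225 S",g[225,222:232,1],g[225,278:290,1]); print("row260 S",g[260,222:236,1],g[260,276:288,1])
print("col256 hsv"); print([(r,tuple(map(int,g[r,250]))) for r in range(198,240,1)])
cv2.imwrite("pics/wr4c.png",cv2.resize(im[190:310,200:310],None,fx=5,fy=5,interpolation=cv2.INTER_NEAREST))
# handle
print("handle proj", proj("wrist",w2b((-205,53,250)),s),proj("wrist",w2b((-205,53,130)),s))
E
```

```text
row225 S [  5   7   5   7  33  97 195 200 209 208] [202 214 196 191 129  45  19   8   8   7   8   7]
row260 S [ 14  13   9   9   2  13  44 107 155 163 173 159 159 169] [161 160 162 168 148  84  21   5   7  11   7   5]
col256 hsv
[(198, (36, 8, 153)), (199, (30, 5, 149)), (200, (30, 7, 151)), (201, (30, 8, 153)), (202, (15, 14, 145)), (203, (5, 42, 135)), (204, (4, 105, 119)), (205, (5, 174, 110)), (206, (11, 190, 110)), (207, (15, 168, 112)), (208, (15, 159, 112)), (209, (13, 163, 108)), (210, (5, 177, 101)), (211, (4, 189, 101)), (212, (5, 194, 101)), (213, (6, 184, 100)), (214, (10, 174, 104)), (215, (12, 182, 116)), (216, (8, 196, 122)), (217, (5, 214, 117)), (218, (3, 198, 117)), (219, (2, 202, 115)), (220, (4, 208, 114)), (221, (2, 197, 115)), (222, (1, 185, 117)), (223, (2, 204, 114)), (224, (3, 199, 114)), (225, (3, 196, 116)), (226, (5, 197, 119)), (227, (1, 194, 117)), (228, (3, 200, 116)), (229, (0, 196, 116)), (230, (2, 204, 114)), (231, (5, 221, 113)), (232, (4, 210, 113)), (233, (8, 185, 120)), (234, (14, 179, 120)), (235, (16, 160, 126)), (236, (16, 159, 127)), (237, (17, 158, 126)), (238, (17, 161, 125)), (239, (16, 159, 127))]
handle proj [428.54278918  50.40733993] [398.49587997 259.47131719]
```

View pics/wr4c.png

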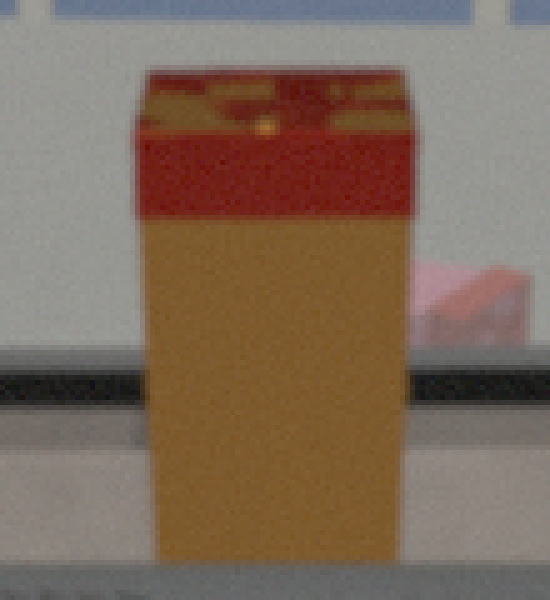

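```bash
python3 - <<'E'
from h import *
env.grip(62)
M=att(0); G=(-115,105,141)
env.line_to(tcp(w2b(G),M),R2q(M),speed=120)
G=(-115,31,141)
hit=env.line_to(tcp(w2b(G),M),R2q(M),speed=70,until_force=10)
s=env.read_state(); print(hit,s["t"],b2w(s["tcp_pos"]+147*q2R(s["eef_rot"])[:,1]).round(1),s["force"])
if not hit:
    env.grip(30); s=env.read_state(); print(s["finger_gap"],s["force"],s["torque"],s["t"])
    s,_=snap("wrist","wr5")
E
```

```text
False 11.6167 [-114.9   31.3  141. ] [-0.23572559 -0.48377535 -0.25370528]
35.69225559083653 [1.50295613 1.41092452 0.59811456] [ 0.43296103 -0.10308337  0.28203115] 12.125
```

View pics/wr5.png

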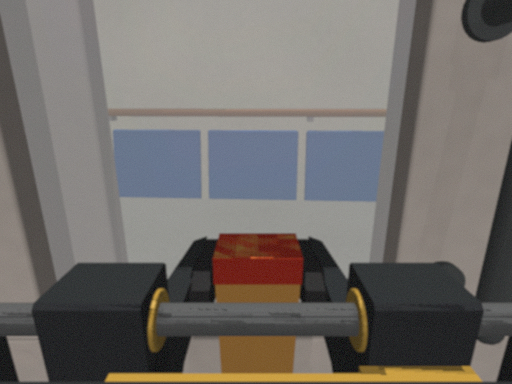

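```bash
cat >> h.py <<'E'
def rockpose(th,lift,x0=-115,y0=31,z0=141):
    pz=50.5+lift/2; h=z0+lift-pz
    g=np.array([x0+h*np.sin(th),y0,pz+h*np.cos(th)])
    M=att(0,th); return tcp(w2b(g),M),R2q(M)
def rockto(th,lift,speed=45):
    p,q=rockpose(th,lift); env.line_to(p,q,speed=speed)
    s=env.read_state(); g=b2w(s["tcp_pos"]+147*q2R(s["eef_rot"])[:,1])
    print(f"{s['t']:.2f} th{th:.2f} lift{lift:.1f} g",g.round(1),"F",(RW.T@s["force"]).round(1),"T",(RW.T@s["torque"]).round(2)); return s
E
python3 - <<'E'
from h import *
rockto(0.06,0.2); rockto(-.06,.6)
snap("wrist","wr6")
rockto(.09,1.4); rockto(-.09,2.2)
snap("wrist","wr7")
E
```

```text
12.44 th0.06 lift0.2 g [-109.7   31.2  141.3] F [0.1 3.2 3.3] T [ 0.02  0.33 -0.13]
12.83 th-0.06 lift0.6 g [-120.1   31.   141.8] F [1.  3.8 4.4] T [-0.06 -0.53  0.35]
13.33 th0.09 lift1.4 g [-107.2   31.1  142.1] F [-1.7  5.4  5.5] T [-0.29  0.33 -0.26]
13.85 th-0.09 lift2.2 g [-122.9   31.   142.8] F [2.1 4.8 3. ] T [ 0.04 -0.4   0.54]
```

View pics/wr7.png

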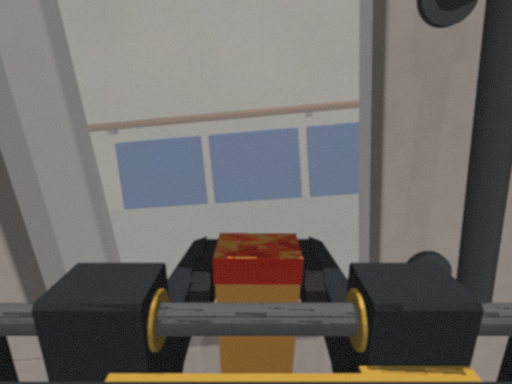

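```bash
python3 - <<'E'
from h import *
sg=1; L=2.2
for i in range(5):
    L+=1.0; rockto(.1*sg,L); sg=-sg
rockto(0,L+.4)
s,_=snap("wrist","wr8")
p=b2w(s["tcp_pos"])
E
python3 - <<'E'
import cv2,numpy as np
a=cv2.imread("pics/wr5.png");b=cv2.imread("pics/wr8.png")
cv2.imwrite("pics/cmp8.png",cv2.resize(np.hstack([a[:,360:],b[:,360:]]),None,fx=1.5,fy=1.5))
E
```

```text
14.44 th0.10 lift3.2 g [-106.6   31.1  143.5] F [-2.   5.1  2.9] T [-0.03  0.19 -0.29]
15.00 th-0.10 lift4.2 g [-124.1   31.   144.5] F [2.4 4.3 1.8] T [ 0.19 -0.39  0.48]
15.57 th0.10 lift5.2 g [-106.6   31.1  145.4] F [-2.3  4.5  2.1] T [ 0.03  0.21 -0.35]
16.13 th-0.10 lift6.2 g [-124.3   31.   146.5] F [1.5 3.2 0.8] T [ 0.29 -0.42  0.46]
16.70 th0.10 lift7.2 g [-106.4   31.1  147.5] F [-1.7  4.8  1.8] T [ 0.11  0.28 -0.28]
17.06 th0.00 lift7.6 g [-115.3   31.1  148.1] F [-0.6  4.5 -0.9] T [ 0.63 -0.49  0.03]
```

View pics/cmp8.png

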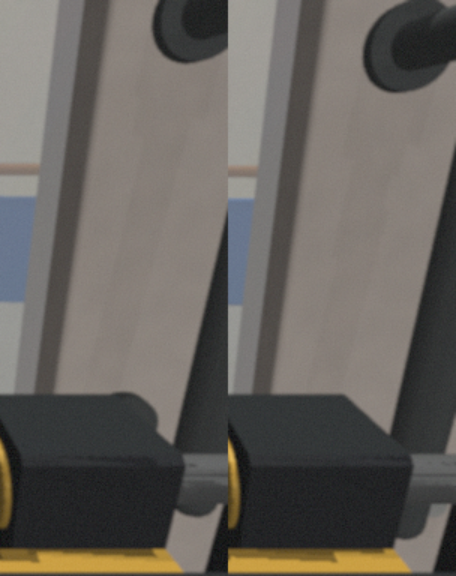

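View pics/wr8.png

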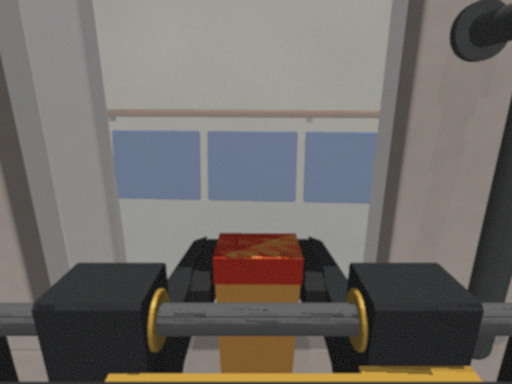

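```bash
python3 - <<'E'
from h import *
sg=-1; L=7.6
for i in range(14):
    L+=1.1; s=rockto(.1*sg,L,50); sg=-sg
rockto(0,L+.3)
s,_=snap("wrist","wr9")
E
```

```text
17.45 th-0.10 lift8.7 g [-124.2   31.   149. ] F [ 2.   4.9 -0.9] T [ 0.58 -0.54  0.47]
17.98 th0.10 lift9.8 g [-106.    31.1  150.2] F [-0.7  6.   1.4] T [ 0.24  0.32 -0.16]
18.52 th-0.10 lift10.9 g [-124.4   31.   151.4] F [ 0.5  4.5 -0.2] T [ 0.43 -0.49  0.35]
19.05 th0.10 lift12.0 g [-105.9   31.1  152.4] F [-2.4  5.4  2.6] T [ 0.2   0.31 -0.21]
19.58 th-0.10 lift13.1 g [-124.6   31.   153.6] F [ 1.5  4.7 -0.2] T [ 0.4  -0.45  0.33]
20.12 th0.10 lift14.2 g [-105.8   31.1  154.6] F [-1.9  5.8  1.8] T [ 0.29  0.32 -0.25]
20.67 th-0.10 lift15.3 g [-124.7   31.   155.8] F [ 1.5  5.  -0.3] T [ 0.44 -0.49  0.33]
21.21 th0.10 lift16.4 g [-105.7   31.1  156.8] F [-0.6  5.   1.4] T [ 0.26  0.31 -0.17]
21.76 th-0.10 lift17.5 g [-124.8   31.   157.9] F [0.9 4.8 0.5] T [ 0.43 -0.39  0.38]
22.31 th0.10 lift18.6 g [-105.6   31.1  159. ] F [-2.9  4.5  2.3] T [ 0.29  0.3  -0.21]
22.86 th-0.10 lift19.7 g [-125.    31.   160.2] F [ 0.3  4.8 -0.2] T [ 0.5  -0.41  0.32]
23.41 th0.10 lift20.8 g [-105.5   31.1  161.2] F [-1.5  5.3  1.9] T [ 0.3   0.31 -0.29]
23.97 th-0.10 lift21.9 g [-124.9   30.9  162.2] F [ 2.2  1.6 -2.2] T [ 0.74 -0.25  0.32]
24.52 th0.10 lift23.0 g [-105.    30.9  163.5] F [ 0.4  0.1 -0.8] T [ 0.6  -0.03  0.03]
24.90 th0.00 lift23.3 g [-115.1   30.9  164.3] F [-1.   1.  -1.1] T [ 0.66 -0.02 -0.11]
```

View pics/wr9.png

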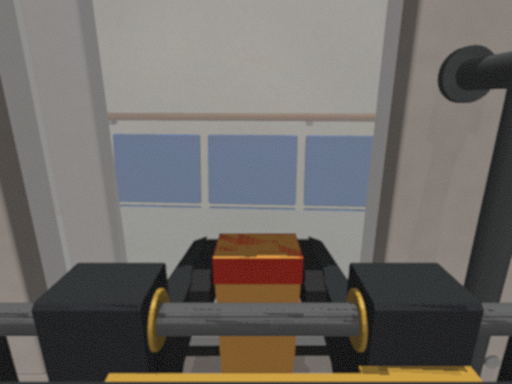

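```bash
python3 - <<'E'
from h import *
M=att(0)
for L in (28,34,42,52):
    env.line_to(tcp(w2b((-115,32.5,141+L)),M),R2q(M),speed=40); s=env.read_state(); print(L,s["force"].round(1))
env.hold(.25); s,_=snap("wrist","wr10"); snap("top","top10")
# plan retreat
for g in [(-115,110,193),(-115,110,230),(-115,140,230)]:
    j=env.solve_ik(tcp(w2b(g),M),R2q(M)); print(g,None if j is None else j.round(2))
print(s["t"],s["joints"].round(2))
# tray pose
tx=np.array([np.cos(np.radians(9.5)),np.sin(np.radians(9.5)),0])
for sg in(1,-1):
  y=np.array([0,0,-1.]); z=sg*tx; x=np.cross(y,z); Mt=np.stack([x,y,z],1)
  j=env.solve_ik([445,125,200],R2q(Mt)); print(sg,j)
E
```

```text
28 [ 0.6 -0.  -0.7]
34 [ 0.6  0.9 -0. ]
42 [ 0.4  0.6 -0.4]
52 [-0.4 -0.6 -0.6]
(-115, 110, 193) [-0.21  0.69  1.87  4.49  1.43 -2.13]
(-115, 110, 230) [-0.21  0.62  1.85  4.5   1.41 -2.23]
(-115, 140, 230) [-0.14  0.62  1.85  4.55  1.45 -2.24]
26.525 [-0.37  0.7   1.85  4.35  1.34 -2.12]
1 [ 1.68150146e-02  5.08760670e-01  1.81536374e+00 -4.44089210e-16
  8.17468245e-01  1.42180506e+00]
-1 [ 1.68150146e-02  5.08760670e-01  1.81536374e+00 -4.44089210e-16
  8.17468245e-01 -1.71978759e+00]
```

View pics/wr10.png

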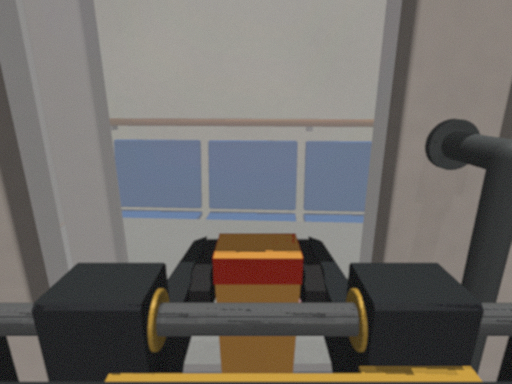

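View pics/top10.png

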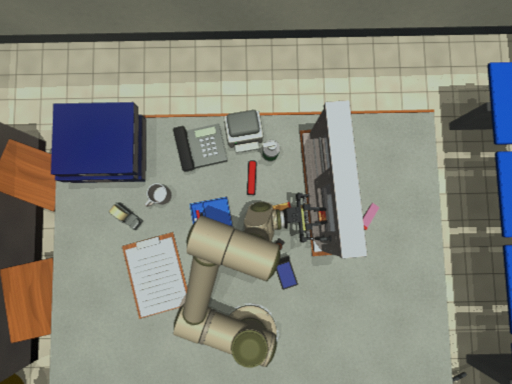

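```bash
cat >> h.py <<'E'
TY=np.radians(9.8); TX=np.array([np.cos(TY),np.sin(TY),0]); BAY=np.array([449.9,123.6,4.])
MT=np.stack([np.cross([0,0,-1.],-TX),[0,0,-1.],-TX],1)
E
python3 - <<'E'
from h import *
M=att(0)
env.line_to(tcp(w2b((-115,140,230)),M),R2q(M),speed=150)
j=env.read_state()["joints"].copy(); 
g=BAY-45*TX; g[2]=150; jt=env.solve_ik(tcp(g,MT),R2q(MT)); print(jt)
j[:3]=[-0.2,0.05,1.35]; env.move_joints(j); s,_=snap("side","side11"); print(s["t"],s["tcp_pos"].round())
j[3:]=[0,jt[4],-1.72]; env.move_joints(j); s,_=snap("side","side12"); print(s["t"],s["tcp_pos"].round(),s["finger_gap"])
jt=env.solve_ik(tcp(g,MT),R2q(MT)); print(jt); env.move_joints(jt)
s,_=snap("side","side13");s,_=snap("wrist","wr13"); print(s["t"],s["tcp_pos"].round(),s["finger_gap"])
E
```

```text
[-3.84727850e-03  2.87447216e-01  1.80492294e+00 -4.44089210e-16
  1.04922250e+00 -1.74568587e+00]
29.1667 [398. -45. 638.]
32.9917 [458.  27. 560.] 35.25395015843727
[-3.84727850e-03  2.87447216e-01  1.80492294e+00 -4.44089210e-16
  1.04922250e+00 -1.74568587e+00]
34.4 [406. 116. 298.] 36.07735634567721
```

View pics/side13.png

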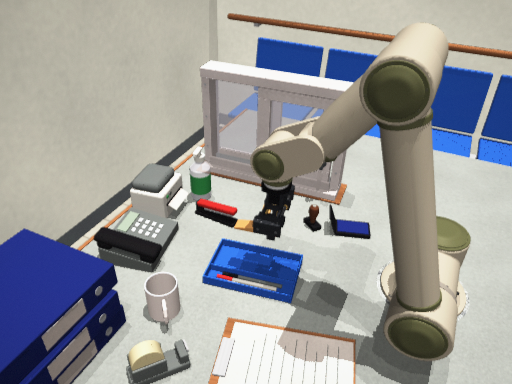

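View pics/wr13.png

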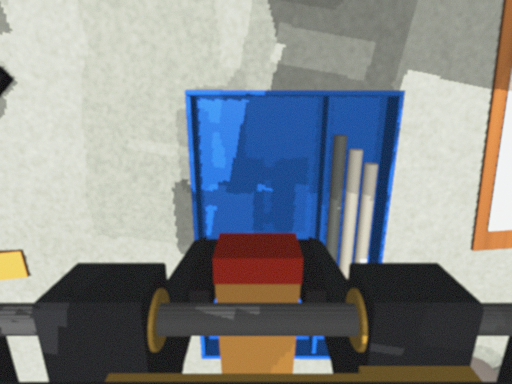

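```bash
python3 - <<'E'
from h import *
g=BAY-45*TX
g[2]=25; hit=env.line_to(tcp(g,MT),R2q(MT),speed=70,until_force=8)
s=env.read_state(); print(hit,s["t"],s["tcp_pos"].round(1),s["force"].round(1))
env.grip(54); env.hold(.1)
g[2]=150; env.line_to(tcp(g,MT),R2q(MT),speed=200)
s,_=snap("wrist","wr14"); snap("top","top14"); s,_=snap("side","side14");print(s["t"])
for flip in(1,-1):
  for t in (.6,.7,.8,.9):
    Mh=att(t,0,flip)
    for gg in [(-200,110,215),(-200,57,195),(-15,57,195),(-15,110,215)]:
      j=env.solve_ik(tcp(w2b(gg),Mh),R2q(Mh)); print(flip,t,gg,None if j is None else j.round(2))
E
```

```text
False 36.3833 [405.6 116.  172.2] [-0.1 -0.6 -0.4]
37.8167
1 0.6 (-200, 110, 215) [-0.37  0.29  1.95 -1.28  0.9   0.43]
1 0.6 (-200, 57, 195) [-0.5   0.34  1.95 -1.39  0.79  0.48]
1 0.6 (-15, 57, 195) [-0.32  0.59  1.46 -1.13  1.01  0.23]
1 0.6 (-15, 110, 215) [-0.23  0.55  1.46 -1.09  1.1   0.23]
1 0.7 (-200, 110, 215) [-0.41  0.26  1.92 -1.12  0.86  0.27]
1 0.7 (-200, 57, 195) [-0.53  0.31  1.92 -1.2   0.75  0.28]
1 0.7 (-15, 57, 195) [-0.34  0.57  1.43 -0.99  1.    0.11]
1 0.7 (-15, 110, 215) [-0.25  0.53  1.43 -0.96  1.09  0.12]
1 0.8 (-200, 110, 215) [-0.44  0.23  1.89 -0.95  0.85  0.1 ]
1 0.8 (-200, 57, 195) [-0.56  0.29  1.89 -1.01  0.73  0.08]
1 0.8 (-15, 57, 195) [-0.37  0.55  1.41 -0.85  1.   -0.02]
1 0.8 (-15, 110, 215) [-0.28  0.51  1.41 -0.84  1.09  0.02]
1 0.9 (-200, 110, 215) [-0.48  0.22  1.86 -0.78  0.85 -0.08]
1 0.9 (-200, 57, 195) [-0.6   0.27  1.85 -0.81  0.75 -0.12]
1 0.9 (-15, 57, 195) [-0.39  0.54  1.37 -0.71  1.02 -0.14]
1 0.9 (-15, 110, 215) [-0.31  0.5   1.38 -0.71  1.1  -0.09]
-1 0.6 (-200, 110, 215) [-0.37  0.29  1.95 -1.28  0.9  -2.71]
-1 0.6 (-200, 57, 195) [-0.5   0.34  1.95 -1.39  0.79 -2.67]
-1 0.6 (-15, 57, 195) None
-1 0.6 (-15, 110, 215) None
-1 0.7 (-200, 110, 215) [-0.41  0.26  1.92 -1.12  0.86 -2.87]
-1 0.7 (-200, 57, 195) [-0.53  0.31  1.92 -1.2   0.75 -2.86]
-1 0.7 (-15, 57, 195) None
-1 0.7 (-15, 110, 215) None
-1 0.8 (-200, 110, 215) None
-1 0.8 (-200, 57, 195) None
-1 0.8 (-15, 57, 195) None
-1 0.8 (-15, 110, 215) None
-1 0.9 (-200, 110, 215) None
-1 0.9 (-200, 57, 195) None
-1 0.9 (-15, 57, 195) None
-1 0.9 (-15, 110, 215) None
```

View pics/wr14.png

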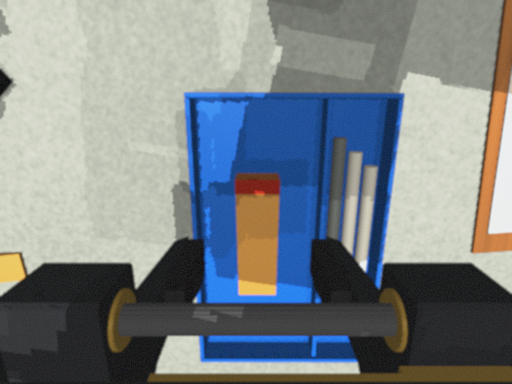

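View pics/side14.png

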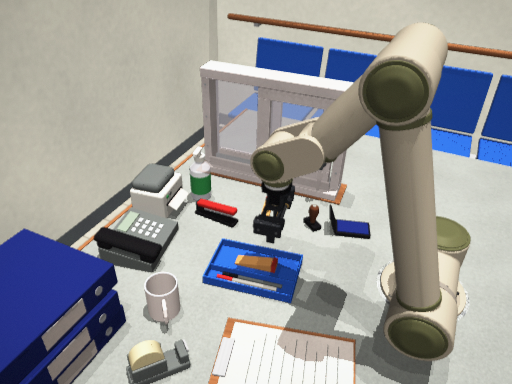

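```bash
python3 - <<'E'
from h import *
Mh=att(.75,0,1)
g=np.array((-203,53,192.)); 
for q in [g-95*(RW.T@Mh[:,1]),g,g+[190,0,0]]: print(env.solve_ik(tcp(w2b(q),Mh),R2q(Mh)))
q=g-95*(RW.T@Mh[:,1]); env.move_joints(env.solve_ik(tcp(w2b(q),Mh),R2q(Mh)))
s,_=snap("side","side15");s,_=snap("wrist","wr15"); print(s["t"],s["tcp_pos"].round(),s["finger_gap"])
for p in [(-205,53,250),(-205,53,190),(-205,53,130)]: print(proj("wrist",w2b(p),s).round(1))
E
```

```text
[-0.3970217   0.17049791  1.84961848 -0.9457933   0.94341321  0.05778847]
[-0.55821524  0.3036525   1.9117382  -1.11809645  0.72475558  0.18778956]
[-0.35902298  0.56516199  1.41519745 -0.92212853  0.99483051  0.0439443 ]
39.5 [383. -93. 357.] 53.66492988285604
[254.8 288.5]
[255.1 205.3]
[255.4 138.7]
```

View pics/side15.png

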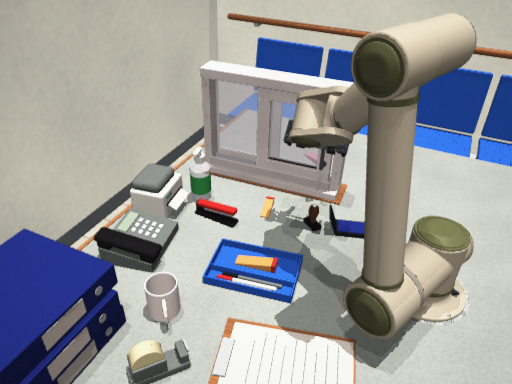

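View pics/wr15.png

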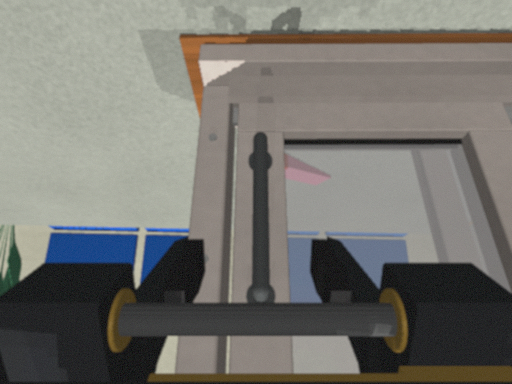

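```bash
python3 - <<'E'
from h import *
Mh=att(.75,0,1); q=R2q(Mh)
g=np.array((-201,54,192.))
hit=env.line_to(tcp(w2b(g),Mh),q,speed=90,until_force=10); s=env.read_state(); print(hit,s["t"],s["force"].round(1))
if not hit:
    snap("wrist","wr16")
    hit=env.line_to(tcp(w2b((18,54,192)),Mh),q,speed=70,until_force=14)
    s=env.read_state(); g=b2w(s["tcp_pos"]+147*q2R(s["eef_rot"])[:,1]); print(hit,s["t"],(RW.T@s["force"]).round(1),g.round(1))
    snap("wrist","wr17"); snap("side","side17")
E
```

```text
False 40.75 [ 0.3 -0.8 -0. ]
True 43.2 [-3.8  0.7  2.4] [ -8.1  54.6 191.2]
```

View pics/wr17.png

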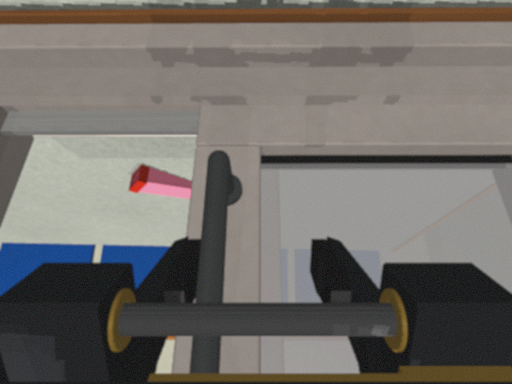

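View pics/side17.png

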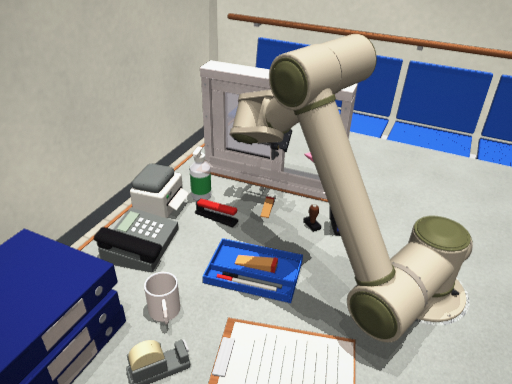

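```bash
python3 - <<'E'
from h import *
Mh=att(.75,0,1); q=R2q(Mh)
hit=env.line_to(tcp(w2b((15,54,192)),Mh),q,speed=25,until_force=14)
s=env.read_state(); g=b2w(s["tcp_pos"]+147*q2R(s["eef_rot"])[:,1]); print(hit,s["t"],(RW.T@s["force"]).round(1),g.round(1))
x=g[0]-14
env.line_to(tcp(w2b((x,54,192)),Mh),q,speed=60)
b=np.array((x,54,192))-110*(RW.T@Mh[:,1]); env.line_to(tcp(w2b(b),Mh),q,speed=150)
s,_=snap("wrist","wr18"); print(s["t"],s["force"].round(1)); snap("side","side18"); snap("top","top18")
for h in(-25,-30): print(h,proj("wrist",w2b((h,53,190)),s).round(1),proj("wrist",w2b((h,53,130)),s).round(1))
E
```

```text
True 43.65 [-2.3 -0.5  1.1] [ -8.2  54.4 190.5]
44.9417 [ 0.6  0.3 -0.1]
-25 [254.6 199.9] [255.  137.3]
-30 [248.3 199.8] [249.2 137.3]
```

View pics/wr18.png

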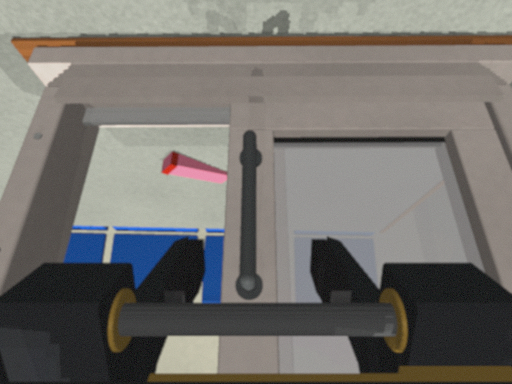

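View pics/top18.png

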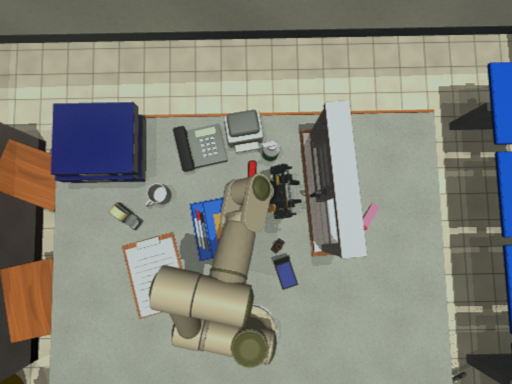

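View pics/side18.png

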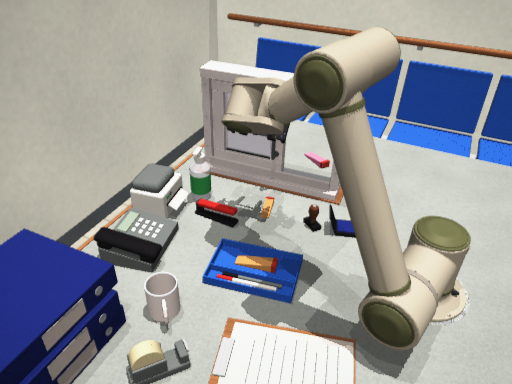

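```bash
python3 - <<'E'
from h import *
a=cv2.imread("pics/top0.png");b=cv2.imread("pics/top18.png")
for n,uv in dict(sanit=(270,151),mug=(158,195),tape=(126,216)).items():
    u,v=uv; print(n,np.abs(a[v-15:v+15,u-15:u+15].astype(int)-b[v-15:v+15,u-15:u+15]).mean().round(1))
env.hold(.3); env.finish_job(); print(env.read_state()["t"])
E
```

```text
sanit 4.5
mug 2.2
tape 2.1
the job is handed in; nothing more can be done
the job is handed in; nothing more can be done
```

The job is handed in: the wedge is lying in the tray and the sash is open against its stop. The clock read about 45 s of the 72 s at the last check. No verdict was reported, so the points below rest on my own checks.

- **Wedge out:** I gripped the wedge by its butt and rocked it about 0.1 rad to each side, rising about 1 mm per swing. Forces stayed under about 6 N. It came loose at about 22 mm and I then lifted it straight out. The sash shifted a few millimetres sideways, and the wrist pictures showed no sign of it lifting.
- **Wedge in tray:** I released it about 7 mm above the tray floor. The wrist and side pictures show it flat in the wide bay, near the middle and along the tray. The tray did not visibly move.
- **Sash:** I pushed it open by the handle until it stopped. A second, slower push met resistance at the same spot. From the pictures the opening is about 175 mm, give or take 3 mm. That agrees with the 180 mm stop only within measurement error, but it is above the 165 mm needed.
- **Other things:** Before-and-after pictures show the mug, sanitizer and tape unchanged. I checked the stapler and stamp only by eye, and they look to be where they were. The arm was about 110 mm clear of the handle at hand-in.

I could not measure the sash lift directly. I judged it only from how the handle moved in the pictures and from the low forces.

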